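# Free a held-down sample tube and present it at a slant

### The arm

A 6-joint arm with a two-finger parallel gripper is mounted at the origin on a cart in front of the work surface, level with it; the furniture and walls round the work are solid. World frame = base frame: x ahead of the robot, y to its left, z up, the work surface at z = 0. Lengths are in m, angles in rad, forces in N, time in s.
With the tool pointing down it reaches from about 0.25 to 0.85 m from the base axis. Payload 12.5 kg.
Tool frame: the origin (TCP) lies midway between the tips of the shut fingers; the grasp point (between the pads) lies 19 mm behind it; z points along the fingers, y is the line along which they close (so a half turn about z gives the same grasp; the last joint's range is limited). The gripper opens to 93 mm and grips with 3 to 60 N. Pads are 15 mm wide; open, the fingers measure 128 mm over their backs; the gripper's body (75 mm by 188 mm) begins 65 mm behind the grasp point.
Start: joints at [1.174, 0.351, 1.652, -0, 1.139, -0.085], TCP at [0.169, 0.523, 0.219] pointing down, gripper open.
Joint ranges: [-2.75, 2.75], [-0.79, 2.1], [0.01, 2.65], [-1.57, 4.71], [0.07, 3.14], [-2.87, 2.87]. Speed limits (rad/s): [2.22, 2.22, 2.79, 3.14, 3.14, 3.14].

### API

Orientations are given as a unit quaternion [x, y, z, w].
In Python, from bench import telemetry, cams, ticket gives the robot as it stands.
- The arm moves only by the shell command python3 -m handwheel 'ROWS'. ROWS is text: rows parted by semicolons, each of 7 numbers parted by spaces: the turn, a rotation vector about the tool's x, y, z in degrees, then the shift along the tool's x, y, z in mm, then the opening, from 0 (shut) to 1 (fully open). In form: wx wy wz dx dy dz fingers; .... A call has exactly 5 rows; each row shifts and turns the commanded pose from where the row before left it, along the tool's axes as they then stand; what a row does not reach is not made up. A row lasts 1/12 s, in which the tool goes at most 41.7 mm and 7.16 degrees, less where a joint would pass 70% of its speed; a pose out of reach is approached as far as the arm can. A call with a gripper value outside its range is refused whole. The fingers move at their own pace and stop on an object; the grip force is fixed at half the most. Time passes only in rows, so rows that do not move let the fingers close, or fill a call up. It gives the time, the measured TCP pose, the force, the opening and the grip force at its end, in the units of the state.
- telemetry.get_state(): the state, without advancing time (a new reading comes with each control period).
- cams.snapshot(name): name is "side" or "top"; returns the picture (480x640x3 uint8, blue, green, red); there is no depth.
- cams.calibration(name): a dict with "vfov" (degrees; the focal length in pixels is half the picture's height over the tangent of half this angle, whatever the lens; pixels are square), "cx", "cy" (the principal point, pixels), "R" (3x3) and "t" (3): a world point X has camera coordinates R X + t. Camera axes: x right, y down, z forward; pixel columns grow to the right and rows downward; lengths in m; the calibration is good to about 2 mm. A picture is of the moment at which its call begins. calibration takes no time and is no camera call.
- ticket.job_done(): hands the job in; it is judged then, once.
The state is a dict: "clock": time; "joint_positions": joint angles; "qd": joint speeds; "joint_torque": joint torques, N m; "tool_pos": TCP position; "tcp_rot": TCP orientation; "contact_force": force on the tool from outside, world axes, zero at the start; "moment": the same for the moment, N m; "finger_gap": finger opening in m; "gripper_force": force on a finger pad.
Only numpy, scipy, OpenCV 4.12 (cv2) and the standard library are available. Lean on these libraries where they do the work, as an engineer would, in place of code of your own. Each camera call takes 0.05 s, during which the arm holds its last target. There are 200 camera calls.

### The job

Free the tubes in the grey transport block by turning its black wing knob a quarter turn counterclockwise, so that the steel hold-down bar stands across the block. Then draw the blue-capped tube straight up out of its well, and once it is clear lean it over to about 45 degrees, cap end higher, so that the settled layer can be inspected. Finish while still holding it like that in the gripper, its foot at least 15 cm above the bench, with the orange-capped tube left standing in its well and the other things on the bench undisturbed.

Things in the scene. Friction and masses are not known exactly. Their poses are not given: they have to be found in the camera images.
- block: Grey metal transport block fixed to the bench, 70 (x) x 230 (y) x 60 mm high; origin at the centre of its underside, on the bench, z up. Two round wells, 35 mm wide, at y = +80 and -80 mm in its frame, floor 15 mm and mouth 60 mm above the bench. A steel post stands at its centre, 18 mm thick (28 mm collar at its foot), carrying the hold-down bar and the wing knob. It may stand turned up to about 23 degrees either way.
- knob (a joint): Angle (rad) of the wing knob and of the hold-down bar fixed to it, about the post's upright axis. It grows counterclockwise seen from above, from 0 (bar and wing along the block's y, over both caps) to a stop at 1.57 (bar and wing along the block's x, caps free). Starts between 0 and 0.15. It turns stiffly (about 0.05 N m) and stays where it is left. The bar is steel, 196 x 18 x 8 mm, its underside 131 mm above the bench, 3 mm above the caps.
- knob_grip (a point): Grip point of the black wing knob: on the post's axis, 163 mm above the bench. The wing is an upright plate 12 mm thick, 46 mm long, from the bar's top at 139 mm to 179 mm above the bench. This frame turns with the knob: x across the wing (its thickness), y along the wing and the bar, z up.
- tube_blue: Clear centrifuge tube with a blue screw cap and pink contents, 34 mm across the cap, 31 mm across the body, 113 mm tall, about 30 g; origin at the centre of its foot, z along the tube to the cap. It stands loose in one of the two wells, its top 128 mm above the bench, and may lean a few degrees.
- blue_cap (a point): Point on the axis of the blue-capped tube, in its cap, 101 mm above its foot and 12 mm below its top; z along the tube to the cap's top.
- tube_orange: The same kind of tube with an orange cap and yellowish contents, in the other well; origin at the centre of its foot, z along the tube to the cap. Leave it in its well.
- timer: White lab timer lying on the bench, 70 x 66 x 18 mm, origin at the centre of its underside. Bystander.
- beaker: Glass beaker with orange contents, 73 x 81 x 96 mm, origin at the centre of its underside. Bystander.
- petri: Stack of petri dishes, 62 mm wide, 49 mm high, origin at the centre of its underside. Bystander.
- marker: White marker pen with a black cap lying on the bench, 13 x 138 x 15 mm, origin at the centre of its underside. Bystander.
Not all that is in view belongs to the job. Several things have the shape of the block; the one meant has the colours described above.

How it is judged:
By the outcome, as a careful person would: the job done as asked, in the order asked, and still so for the second after the job is handed in, while the arm keeps its last pose, push and grip.
It also fails if it takes over 56 s, if anything falls off the work surface, if the arm or the gripper's body presses on something with over 40 N, if the wrist force passes 120 N, or if a joint passes its speed limit or range.

## Working session

There is one attempt and no reset: what is moved stays moved. The work goes in short steps, Python scripts to look and compute and a shell command to move; the robot and the scene stay as the last step left them, time stands still between calls to the robot, and variables do not carry over. Pictures are saved under pics/ and viewed, at most 10 in all, crops included, and the job is handed in when it is done.

```bash
ls; mkdir -p pics
python3 - <<'E'
from bench import telemetry, cams
import cv2
for n in("top","side"):
    im=cams.snapshot(n); cv2.imwrite(f"pics/{n}0.png",im)
    c=cams.calibration(n); print(n,c)
print(telemetry.get_state())
E
```

```text
pics
top {'vfov': 53.4729652910425, 'cx': 317.861891267696, 'cy': 246.10792994193105, 'R': array([[ 0.0294854 , -0.99953202, -0.00814569],
       [-0.98733358, -0.02785265, -0.15619423],
       [ 0.15589425,  0.01264796, -0.98769277]]), 't': array([-0.03246313,  0.57366833,  1.43538243])}
side {'vfov': 53.83661327352491, 'cx': 319.5155137135085, 'cy': 244.72271322944695, 'R': array([[ 0.80635838, -0.59133077, -0.01068049],
       [-0.36821213, -0.48781058, -0.79149268],
       [ 0.46282392,  0.64215945, -0.61108532]]), 't': array([-0.48741976,  0.28966351,  1.18472172])}
{'clock': 0.1, 'joint_positions': array([ 1.17436701e+00,  3.51185075e-01,  1.65233052e+00, -1.13911374e-06,
        1.13908894e+00, -8.46194272e-02]), 'qd': array([-0.00090576, -0.00089752, -0.00139154,  0.00090495, -0.00157463,
       -0.00012886]), 'joint_torque': array([-7.06124320e-04, -4.98026276e+01, -2.85702914e+01,  6.99683418e-02,
        2.39984400e-02, -3.14360216e-05]), 'tool_pos': array([0.16860218, 0.52321135, 0.21816501]), 'tcp_rot': array([ 1.55273877e-01,  9.87871331e-01, -4.91496551e-04, -1.20018102e-04]), 'contact_force': array([-0.21462653, -0.43296491,  0.56179664]), 'moment': array([-0.0616761 , -0.02426701, -0.01198203]), 'gripper_force': 0.0, 'finger_gap': 0.0928527559793701}
```

View pics/top0.png

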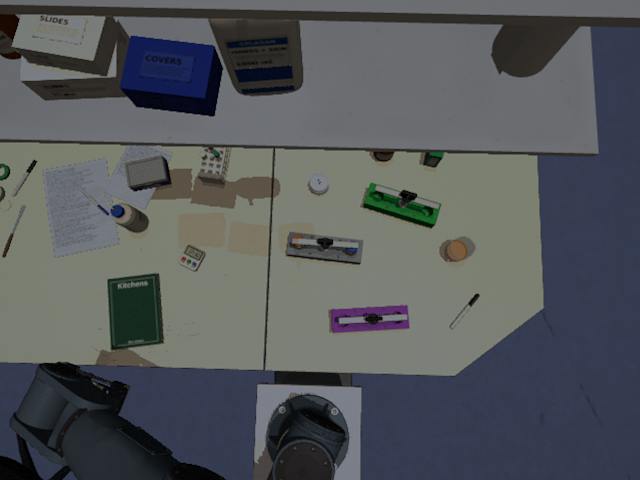

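View pics/side0.png

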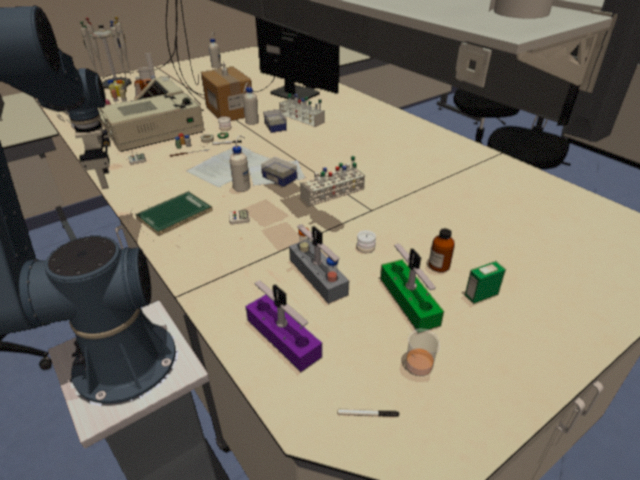

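Run:
```python
import cv2,numpy as np
a=cv2.imread("pics/top0.png")[222:272,275:375];b=cv2.imread("pics/side0.png")[220:305,280:360]
a=cv2.resize(a,(800,400),interpolation=cv2.INTER_CUBIC);cv2.imwrite("pics/tz.png",a)
cv2.imwrite("pics/sz.png",cv2.resize(b,(560,595),interpolation=cv2.INTER_CUBIC))
```

```text
(no output)
```

View pics/tz.png

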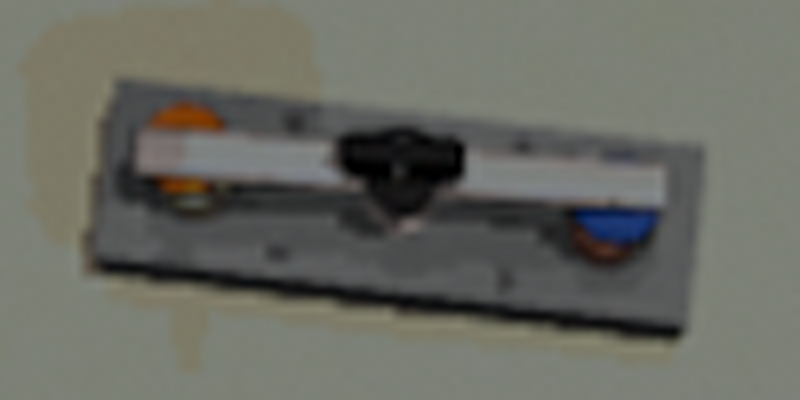

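View pics/sz.png

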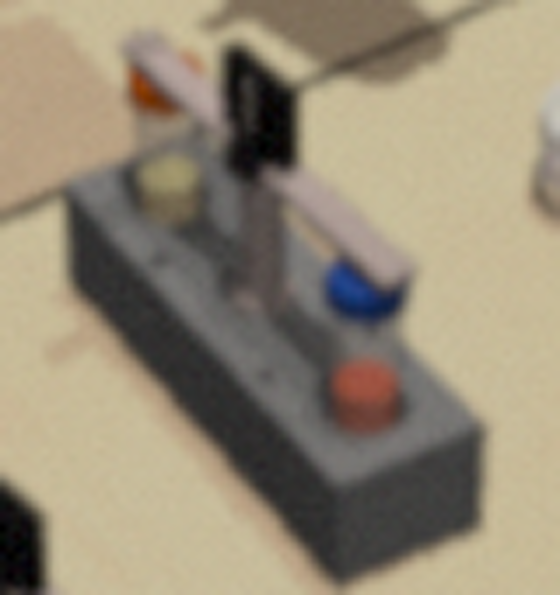

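The top view shows the grey block centred near (325,246), with orange cap at the left (298,241) and blue cap at the right (351,250). The side view agrees. Bar and wing lie roughly along the block.

```bash
cat > h.py <<'E'
import numpy as np
from bench import telemetry,cams
from scipy.spatial.transform import Rotation as Ro
def ray(n,uv):
    c=cams.calibration(n);f=240/np.tan(np.radians(c["vfov"]/2))
    R,t=c["R"],c["t"];d=R.T@np.array([(uv[0]-c["cx"])/f,(uv[1]-c["cy"])/f,1]);return -R.T@t,d
def onz(n,uv,z):
    o,d=ray(n,uv);return o+d*(z-o[2])/d[2]
def two(a,b):
    (o1,d1),(o2,d2)=ray("top",a),ray("side",b)
    s=np.linalg.lstsq(np.c_[d1,-d2],o2-o1,rcond=None)[0];p,q=o1+s[0]*d1,o2+s[1]*d2
    return (p+q)/2,np.linalg.norm(p-q)
def proj(n,X):
    c=cams.calibration(n);f=240/np.tan(np.radians(c["vfov"]/2));p=c["R"]@X+c["t"]
    return np.array([c["cx"],c["cy"]])+f*p[:2]/p[2]
E
python3 - <<'E'
from h import *
np.set_printoptions(precision=4,suppress=True)
T=lambda u,v:(275+u/8,222+v/8)
S=lambda u,v:(280+u/7,220+v/7)
C=[onz("top",T(*p),.06) for p in[(115,80),(705,148),(682,325),(100,262)]]
print(np.array(C),"mean",np.mean(C,0))
for i in range(4):print(np.linalg.norm(C[i]-C[i-1]))
d=C[0]+C[3]-C[1]-C[2];print("yaw y-axis",np.degrees(np.arctan2(-d[0],d[1])))
l,r=onz("top",T(137,150),.139),onz("top",T(665,185),.139);d=l-r
print("bar",l,r,(l+r)/2,np.linalg.norm(d),np.degrees(np.arctan2(-d[0],d[1])))
C=[onz("side",S(*p),.06) for p in[(70,190),(480,430),(340,483)]];print(np.array(C), "mean",(C[0]+C[1])/2)
l,r=onz("side",S(135,40),.139),onz("side",S(400,275),.139);print("bar side",(l+r)/2,l-r)
print("wing",onz("top",T(403,152),.179))
print("bluecap top-side rim", onz("top",T(615,205),.128), onz("side",S(367,285),.12))
E
```

```text
[[ 0.6136  0.0732  0.06  ]
 [ 0.5934 -0.1549  0.06  ]
 [ 0.5246 -0.1471  0.06  ]
 [ 0.5425  0.0762  0.06  ]] mean [ 0.5685 -0.0381  0.06  ]
0.07117007257569573
0.2289976647072316
0.06926760043255185
0.22404868085944865
yaw y-axis -4.839569470891272
bar [0.5732 0.0583 0.139 ] [ 0.5657 -0.134   0.139 ] [ 0.5695 -0.0378  0.139 ] 0.19245866531405328 -2.231407405104126
[[ 0.5448  0.0701  0.06  ]
 [ 0.5896 -0.1585  0.06  ]
 [ 0.5263 -0.1496  0.06  ]] mean [ 0.5672 -0.0442  0.06  ]
bar side [ 0.5674 -0.0426  0.139 ] [0.0067 0.1905 0.    ]
wing [ 0.5684 -0.0384  0.179 ]
bluecap top-side rim [ 0.5596 -0.1166  0.128 ] [ 0.5643 -0.1169  0.12  ]
```

Block at (0.568, −0.040), yaw about −5.5°, with the wing at about −2.2°; the sizes check out. I'll move above the knob.

```bash
python3 -m handwheel '0 0 0 -27.6 -20.7 -2.5 1;0 0 0 -27.6 -20.7 -2.5 1;0 0 0 -27.6 -20.7 -2.5 1;0 0 0 -27.6 -20.7 -2.5 1;0 0 0 -27.6 -20.7 -2.5 1'
python3 -m handwheel '0 0 0 -27.6 -20.7 -2.5 1;0 0 0 -27.6 -20.7 -2.5 1;0 0 0 -27.6 -20.7 -2.5 1;0 0 0 -27.6 -20.7 -2.5 1;0 0 0 -27.6 -20.7 -2.5 1'
python3 -m handwheel '0 0 0 -27.6 -20.7 -2.5 1;0 0 0 -27.6 -20.7 -2.5 1;0 0 0 -27.6 -20.7 -2.5 1;0 0 0 -27.6 -20.7 -2.5 1;0 0 0 -27.6 -20.7 -2.5 1'
python3 -m handwheel '0 0 0 -27.6 -20.7 -2.5 1;0 0 0 -27.6 -20.7 -2.5 1;0 0 0 -27.6 -20.7 -2.5 1;0 0 0 -27.6 -20.7 -2.5 1;0 0 0 -27.6 -20.7 -2.5 1'
python3 -m handwheel '0 0 7 0 0 0 1;0 0 7 0 0 0 1;0 0 7 0 0 0 1;0 0 7 0 0 0 1;0 0 7 0 0 0 1'
python3 -m handwheel '0 0 7 0 0 0 1;0 0 7 0 0 0 1;0 0 7 0 0 0 1;0 0 7 0 0 0 1;0 0 7 0 0 0 1'
python3 -m handwheel '0 0 4.5 0 0 0 1;0 0 0 0 0 0 1;0 0 0 0 0 0 1;0 0 0 0 0 0 1;0 0 0 0 0 0 1'
cat > st.py <<'E'
from h import *
import sys
np.set_printoptions(precision=4,suppress=True)
s=telemetry.get_state();R=Ro.from_quat(s["tcp_rot"]).as_matrix()
print("tool y yaw",np.degrees(np.arctan2(R[1,1],R[0,1])));print(R)
if len(sys.argv)>3:
    print("delta tool mm",1e3*R.T@(np.array([float(a) for a in sys.argv[1:4]])-s["tool_pos"]))
print(s["joint_positions"],s["tool_pos"],s["contact_force"],s["moment"],s["finger_gap"],s["gripper_force"],s["clock"])
E
python3 st.py 0.568 -0.040 0.147
```

```text
clock: 0.52
tool_pos: [0.2687, 0.3811, 0.231]
tcp_rot: [0.155, 0.988, -0.0, -0.0]
contact_force: [0.8, 0.2, 0.9]
finger_gap: 0.0933
gripper_force: 0.0
clock: 0.93
tool_pos: [0.3684, 0.2402, 0.2437]
tcp_rot: [0.155, 0.988, -0.0, -0.0]
contact_force: [-0.4, 0.4, -1.0]
finger_gap: 0.0928
gripper_force: 0.0
clock: 1.35
tool_pos: [0.4681, 0.0993, 0.2561]
tcp_rot: [0.155, 0.988, -0.0, -0.0]
contact_force: [0.5, -0.3, 0.5]
finger_gap: 0.093
gripper_force: 0.0
clock: 1.77
tool_pos: [0.5677, -0.0415, 0.2685]
tcp_rot: [0.155, 0.988, 0.0, -0.0]
contact_force: [0.2, 0.2, 0.7]
finger_gap: 0.0927
gripper_force: 0.0
clock: 2.18
tool_pos: [0.5669, -0.04, 0.2682]
tcp_rot: [0.448, 0.894, -0.0, -0.0]
contact_force: [0.3, -0.3, 0.9]
finger_gap: 0.0928
gripper_force: 0.0
clock: 2.6
tool_pos: [0.5669, -0.0399, 0.2683]
tcp_rot: [0.696, 0.718, -0.0, -0.0]
contact_force: [0.1, 0.7, 0.3]
finger_gap: 0.0931
gripper_force: 0.0
clock: 3.02
tool_pos: [0.567, -0.0399, 0.2685]
tcp_rot: [0.721, 0.693, -0.0, -0.0]
contact_force: [-0.4, 0.0, 0.9]
finger_gap: 0.0932
gripper_force: 0.0
tool y yaw -2.2510270236829593
[[ 0.0393  0.9992 -0.0002]
 [ 0.9992 -0.0393  0.    ]
 [ 0.     -0.0002 -1.    ]]
delta tool mm [ -0.0802   0.9771 121.5374]
[-0.1521  0.3389  1.5415  0.      1.2613 -0.1128] [ 0.567  -0.0399  0.2685] [-0.4225  0.0278  0.9273] [-0.0505  0.0978  0.0192] 0.09315786918241184 0.0 3.0167
```

```bash
python3 -m handwheel '0 0 0 0 0 24 1;0 0 0 0 0 24 1;0 0 0 0 1 24 1;0 0 0 0 0 24 1;0 0 0 0 0 24 1'
python3 -m handwheel '0 0 0 0 0 0 1;0 0 0 0 0 0 0;0 0 0 0 0 0 0;0 0 0 0 0 0 0;0 0 0 0 0 0 0'
python3 -m handwheel '0 0 0 0 0 0 0;0 0 0 0 0 0 0;0 0 0 0 0 0 0;0 0 0 0 0 0 0;0 0 0 0 0 0 0'
python3 st.py
```

```text
clock: 3.43
tool_pos: [0.568, -0.0399, 0.1476]
tcp_rot: [0.721, 0.693, 0.0, 0.0]
contact_force: [0.7, 0.4, -0.5]
finger_gap: 0.0932
gripper_force: 0.0
clock: 3.85
tool_pos: [0.5688, -0.04, 0.1501]
tcp_rot: [0.721, 0.692, 0.001, 0.001]
contact_force: [-0.5, 1.0, -0.2]
finger_gap: 0.0708
gripper_force: 0.0
clock: 4.27
tool_pos: [0.5681, -0.0399, 0.1487]
tcp_rot: [0.722, 0.692, 0.0, 0.0]
contact_force: [-0.8, -0.1, 0.0]
finger_gap: 0.0377
gripper_force: 0.0
tool y yaw -2.3589516223789753
[[ 0.0412  0.9992  0.0001]
 [ 0.9992 -0.0412 -0.    ]
 [-0.      0.0001 -1.    ]]
[-0.1519  0.4658  1.6673 -0.      1.0085 -0.1107] [ 0.5681 -0.0399  0.1487] [-0.7865 -0.0501  0.0063] [-0.0845  0.0984  0.0139] 0.03767907059770426 0.0 4.2667
```

```bash
python3 -m handwheel '0 0 0 0 0 0 0;0 0 0 0 0 0 0;0 0 0 0 0 0 0;0 0 0 0 0 0 0;0 0 0 0 0 0 0'
python3 -m handwheel '0 0 0 0 0 0 0;0 0 0 0 0 0 0;0 0 0 0 0 0 0;0 0 0 0 0 0 0;0 0 0 0 0 0 0'
python3 st.py
```

```text
clock: 4.68
tool_pos: [0.5704, -0.0401, 0.1487]
tcp_rot: [0.722, 0.692, 0.002, 0.002]
contact_force: [15.2, -0.5, -10.4]
finger_gap: 0.0121
gripper_force: 30.0
clock: 5.1
tool_pos: [0.5704, -0.0401, 0.1487]
tcp_rot: [0.722, 0.692, 0.002, 0.002]
contact_force: [15.0, -0.1, -9.8]
finger_gap: 0.0122
gripper_force: 30.0
tool y yaw -2.38244448069556
[[ 0.0416  0.9991  0.0055]
 [ 0.9991 -0.0416 -0.0003]
 [-0.0001  0.0055 -1.    ]]
[-0.1518  0.4671  1.6651  0.0006  1.0039 -0.1105] [ 0.5704 -0.0401  0.1487] [14.9929 -0.1374 -9.7974] [-0.1032 -2.0793 -0.0907] 0.012222027174219129 30.003725588321686 5.1
```

```bash
python3 -m handwheel '0 0 0 0 3 0 0;0 0 0 0 0 0 0;0 0 -6 0 0 0 0;0 0 -6 0 0 0 0;0 0 -6 0 0 0 0'
python3 -m handwheel '0 0 -6 0 0 0 0;0 0 -6 0 0 0 0;0 0 -6 0 0 0 0;0 0 -6 0 0 0 0;0 0 -6 0 0 0 0'
python3 st.py
python3 -m handwheel '0 0 -6 0 0 0 0;0 0 -6 0 0 0 0;0 0 -6 0 0 0 0;0 0 -6 0 0 0 0;0 0 -6 0 0 0 0'
python3 -m handwheel '0 0 -4 0 0 0 0;0 0 0 0 0 0 0;0 0 0 0 0 0 0;0 0 0 0 0 0 0;0 0 0 0 0 0 0'
python3 st.py
```

```text
clock: 5.52
tool_pos: [0.5716, -0.04, 0.1487]
tcp_rot: [0.602, 0.798, 0.0, 0.0]
contact_force: [4.4, 1.3, -3.5]
finger_gap: 0.012
gripper_force: 30.0
clock: 5.93
tool_pos: [0.573, -0.0391, 0.1488]
tcp_rot: [0.375, 0.927, 0.002, 0.002]
contact_force: [13.9, 8.9, -8.3]
finger_gap: 0.0121
gripper_force: 30.0
tool y yaw 45.90376991638904
[[-0.7182  0.6959  0.0047]
 [ 0.6959  0.7182  0.0015]
 [-0.0023  0.0044 -1.    ]]
[-0.1503  0.4718  1.6574  0.0026  1.008  -0.9528] [ 0.573  -0.0391  0.1488] [13.9149  8.8687 -8.2915] [ 1.291  -2.1223 -0.1018] 0.012105551560099174 30.005113184452057 5.9333
clock: 6.35
tool_pos: [0.5739, -0.0376, 0.1487]
tcp_rot: [0.123, 0.992, 0.002, 0.003]
contact_force: [19.2, 19.7, -10.2]
finger_gap: 0.0121
gripper_force: 30.0
clock: 6.77
tool_pos: [0.5739, -0.0374, 0.1487]
tcp_rot: [0.09, 0.996, 0.002, 0.003]
contact_force: [18.3, 17.1, -10.9]
finger_gap: 0.0118
gripper_force: 30.0
tool y yaw 79.62667461116953
[[-0.9836  0.1801  0.0067]
 [ 0.1801  0.9836  0.004 ]
 [-0.0058  0.0051 -1.    ]]
[-0.1484  0.4722  1.6567  0.0058  1.0067 -1.5412] [ 0.5739 -0.0374  0.1487] [ 18.2925  17.1131 -10.8649] [ 2.9457 -2.8451  0.0047] 0.01184513136166679 29.9996879696846 6.7667
```

```bash
python3 -m handwheel '0 0 0 -2.5 3 0 0;0 0 0 0 0 0 0;0 0 -3 0 0 0 0;0 0 0 0 0 0 0;0 0 0 0 0 0 0'
python3 st.py
python3 -m handwheel '0 0 -3 0 0 0 0;0 0 0 0 0 0 0;0 0 0 0 0 0 0;0 0 0 0 0 0 0;0 0 0 0 0 0 0'
python3 st.py
python3 -m handwheel '0 0 -3 0 0 0 0;0 0 0 0 0 0 0;0 0 0 0 0 0 0;0 0 0 0 0 0 0;0 0 0 0 0 0 0'
python3 st.py
```

```text
clock: 7.18
tool_pos: [0.5741, -0.0371, 0.1487]
tcp_rot: [0.065, 0.998, 0.0, 0.0]
contact_force: [0.7, 5.4, 1.6]
finger_gap: 0.0121
gripper_force: 30.0
tool y yaw 82.56141115743176
[[-0.9916  0.1295  0.0001]
 [ 0.1295  0.9916  0.0009]
 [ 0.      0.0009 -1.    ]]
[-0.1459  0.4755  1.6515  0.0011  1.0146 -1.5874] [ 0.5741 -0.0371  0.1487] [0.6834 5.3744 1.5766] [ 0.8822 -0.2118  0.0386] 0.012143321010908667 29.999195337295532 7.1833
clock: 7.6
tool_pos: [0.5741, -0.0369, 0.1487]
tcp_rot: [0.039, 0.999, 0.001, 0.0]
contact_force: [0.3, 6.6, 0.8]
finger_gap: 0.0119
gripper_force: 30.1
tool y yaw 85.4974925909808
[[-0.9969  0.0785  0.0002]
 [ 0.0785  0.9969  0.0013]
 [-0.0001  0.0013 -1.    ]]
[-0.1458  0.4755  1.6515  0.0015  1.0146 -1.6388] [ 0.5741 -0.0369  0.1487] [0.2672 6.6445 0.8374] [ 1.0127 -0.1639 -0.333 ] 0.011946500633743595 30.091221928596497 7.6
clock: 8.02
tool_pos: [0.5743, -0.037, 0.1486]
tcp_rot: [0.013, 1.0, 0.001, 0.0]
contact_force: [1.6, 6.1, 0.0]
finger_gap: 0.0123
gripper_force: 30.9
tool y yaw 88.46842779503736
[[-0.9996  0.0267  0.0006]
 [ 0.0267  0.9996  0.0014]
 [-0.0006  0.0015 -1.    ]]
[-0.1459  0.4756  1.6514  0.0018  1.0142 -1.6909] [ 0.5743 -0.037   0.1486] [1.5629 6.1145 0.0114] [ 1.0345 -0.3333 -0.5527] 0.012345011906438661 30.8718428206339 8.0167
```

Knob is at its stop (reaction moment −0.55 N m). Next I'll release, rise and move aside to look.

```bash
python3 -m handwheel '0 0 3 0 0 0 0;0 0 0 0 0.5 0 0;0 0 0 0 0 0 0.6;0 0 0 0 0 0 0.6;0 0 0 0 0 0 0.6'
python3 -m handwheel '0 0 0 0 0 0 0.6;0 0 0 0 0 0 0.6;0 0 0 0 0 0 0.6;0 0 0 0 0 0 0.6;0 0 0 0 0 0 0.6'
python3 st.py
python3 -m handwheel '0 0 0 0 0 -20 0.6;0 0 0 0 0 -25 0.6;0 0 0 0 0 -25 0.6;0 0 0 0 0 -25 0.6;0 0 0 0 0 -25 0.6'
python3 -m handwheel '0 0 0 25 25 0 0.8;0 0 0 25 25 0 0.8;0 0 0 25 25 0 0.8;0 0 0 25 25 0 0.8;0 0 0 25 25 0 0.8'
python3 -m handwheel '0 0 7 0 0 0 0.8;0 0 7 0 0 0 0.8;0 0 7 0 0 0 0.8;0 0 7 0 0 0 0.8;0 0 7 0 0 0 0.8'
python3 -m handwheel '0 0 7 0 0 0 0.8;0 0 7 0 0 0 0.8;0 0 7 0 0 0 0.8;0 0 7 0 0 0 0.8;0 0 7 0 0 0 0.8'
python3 -m handwheel '0 0 6.5 0 0 0 0.8;0 0 7 0 0 0 0.8;0 0 7 0 0 0 0.8;0 0 0 0 0 0 0.8;0 0 0 0 0 0 0.8'
python3 - <<'E'
from h import *
import cv2
t,s=cams.snapshot("top"),cams.snapshot("side")
cv2.imwrite("pics/top1.png",t);cv2.imwrite("pics/side1.png",s)
a=cv2.resize(t[215:280,270:380],(550,325),interpolation=cv2.INTER_CUBIC)
b=cv2.resize(s[215:305,280:380],(500,450),interpolation=cv2.INTER_CUBIC)
c=np.zeros((450,800,3),np.uint8);a=cv2.resize(t[220:278,315:365],(388,450),interpolation=cv2.INTER_CUBIC)
c[:,:388]=a;c[:,400:]=cv2.resize(b,(400,450)) if 0 else b[:,:400]
cv2.imwrite("pics/z1.png",c)
for n,im in(("top",t),("side",s)):
    h=cv2.cvtColor(im,cv2.COLOR_BGR2HSV);m=cv2.inRange(h,(105,130,40),(130,255,255))
    k,l,st,ce=cv2.connectedComponentsWithStats(m)
    for i in range(1,k):
        if st[i,4]>15:print(n,st[i],ce[i])
E
python3 st.py
```

```text
clock: 8.43
tool_pos: [0.574, -0.0373, 0.1486]
tcp_rot: [0.038, 0.999, -0.0, -0.0]
contact_force: [0.5, -1.1, 0.8]
finger_gap: 0.0274
gripper_force: 0.0
clock: 8.85
tool_pos: [0.5741, -0.0371, 0.1486]
tcp_rot: [0.038, 0.999, -0.0, -0.0]
contact_force: [-0.5, 0.2, -0.7]
finger_gap: 0.0554
gripper_force: 0.0
tool y yaw 85.63423954652292
[[-0.9971  0.0761 -0.    ]
 [ 0.0761  0.9971 -0.    ]
 [ 0.     -0.     -1.    ]]
[-0.1454  0.4756  1.6514 -0.0001  1.0146 -1.64  ] [ 0.5741 -0.0371  0.1486] [-0.5445  0.2035 -0.6749] [-0.0264  0.0213 -0.0174] 0.05539858332322673 0.0 8.85
clock: 9.27
tool_pos: [0.5739, -0.037, 0.2699]
tcp_rot: [0.038, 0.999, -0.0, -0.0]
contact_force: [-0.4, -0.0, -0.2]
finger_gap: 0.0559
gripper_force: 0.0
clock: 9.68
tool_pos: [0.4577, 0.098, 0.2687]
tcp_rot: [0.038, 0.999, 0.0, 0.0]
contact_force: [0.7, 1.0, -0.6]
finger_gap: 0.074
gripper_force: 0.0
clock: 10.1
tool_pos: [0.4589, 0.0972, 0.2688]
tcp_rot: [0.34, 0.941, 0.0, 0.0]
contact_force: [0.1, -0.8, 0.5]
finger_gap: 0.0745
gripper_force: 0.0
clock: 10.52
tool_pos: [0.4589, 0.0971, 0.2687]
tcp_rot: [0.607, 0.795, 0.0, 0.0]
contact_force: [-0.5, -0.8, 0.5]
finger_gap: 0.0741
gripper_force: 0.0
clock: 10.93
tool_pos: [0.459, 0.0971, 0.2687]
tcp_rot: [0.735, 0.678, 0.0, 0.0]
contact_force: [0.4, -0.0, -0.6]
finger_gap: 0.0746
gripper_force: 0.0
top [ 120   36   95   63 4572] [167.22440945  66.87335958]
top [ 98 205  11  10  21] [102.76190476 209.33333333]
top [111 205  12  12  97] [116.68041237 210.54639175]
top [347 242  11  10  91] [351.65934066 246.54945055]
side [327 257  10   8  68] [331.61764706 260.69117647]
tool y yaw -4.642684098732735
[[ 0.0809  0.9967  0.0001]
 [ 0.9967 -0.0809 -0.    ]
 [-0.      0.0001 -1.    ]]
[ 0.1092  0.1491  1.7868 -0.      1.2056  0.1902] [0.459  0.0971 0.2687] [-0.1914 -0.0792 -0.0537] [ 0.02    0.0637 -0.0312] 0.07431333674478593 0.0 11.0333
```

View pics/z1.png

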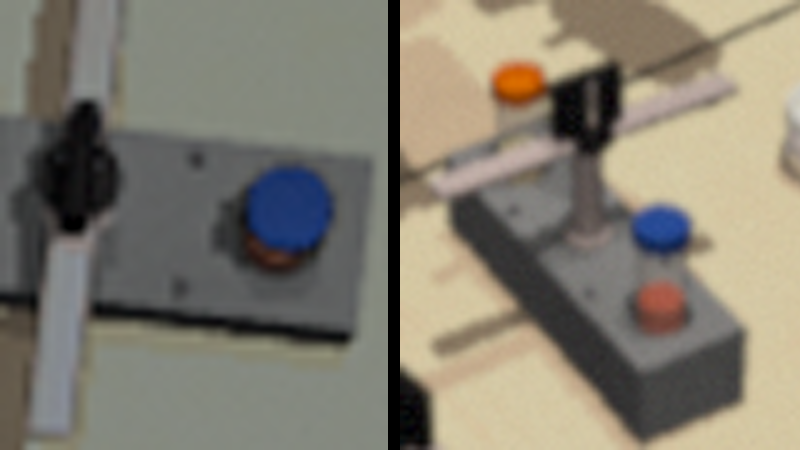

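The bar now stands across the block and both caps are free. The blue cap is at top (352,247) and side (332,261).

```bash
python3 - <<'E'
from h import *
np.set_printoptions(precision=4,suppress=True)
print(two((351.9,246.9),(331.8,261)),onz("top",(351.9,246.9),.125),onz("side",(331.8,261),.12))
# calibration offset check: known tcp-derived post axis vs measured wing
print("post meas",onz("top",(275+403/8,222+152/8),.179),"true .574 -.037")
E
python3 st.py 0.567 -0.117 0.2687
```

```text
(array([ 0.5626, -0.1169,  0.12  ]), np.float64(0.0008440999650587408)) [ 0.5622 -0.1168  0.125 ] [ 0.5622 -0.1168  0.12  ]
post meas [ 0.5684 -0.0384  0.179 ] true .574 -.037
tool y yaw -4.642684098732735
[[ 0.0809  0.9967  0.0001]
 [ 0.9967 -0.0809 -0.    ]
 [-0.      0.0001 -1.    ]]
delta tool mm [-204.6414  125.0035   -0.0173]
[ 0.1092  0.1491  1.7868 -0.      1.2056  0.1902] [0.459  0.0971 0.2687] [-0.1914 -0.0792 -0.0537] [ 0.02    0.0637 -0.0312] 0.07431333674478593 0.0 11.0333
```

```bash
python3 -m handwheel '0 0 0 -23 14 0 1;0 0 0 -23 14 0 1;0 0 0 -23 14 0 1;0 0 0 -23 14 0 1;0 0 0 -23 14 0 1'
python3 -m handwheel '0 0 0 -22 14 0 1;0 0 0 -22 14 0 1;0 0 0 -22 14 0 1;0 0 0 -22 13 0 1;0 0 0 0 0 0 1'
python3 st.py 0.567 -0.116 0.098
python3 -m handwheel '0 0 0 0 0 25 1;0 0 0 0 0 25 1;0 0 0 0 0 25 1;0 0 0 0 0 25 1;0 0 0 0 0 0 1'
python3 st.py 0.567 -0.116 0.098
```

```text
clock: 11.45
tool_pos: [0.5194, -0.0247, 0.2687]
tcp_rot: [0.735, 0.678, 0.0, 0.0]
contact_force: [-0.0, 0.1, -0.2]
finger_gap: 0.0927
gripper_force: 0.0
clock: 11.87
tool_pos: [0.5674, -0.1191, 0.2681]
tcp_rot: [0.736, 0.677, -0.0, 0.0]
contact_force: [1.1, 0.4, 0.2]
finger_gap: 0.093
gripper_force: 0.0
tool y yaw -4.8410946247904665
[[ 0.0844  0.9964  0.0001]
 [ 0.9964 -0.0844 -0.0008]
 [-0.0008  0.0002 -1.    ]]
delta tool mm [  3.1755  -0.7342 170.1287]
[-0.2868  0.3606  1.5119 -0.0008  1.2688 -0.2021] [ 0.5674 -0.1191  0.2681] [1.1042 0.4387 0.212 ] [-0.0441  0.0272 -0.0103] 0.09296916012752168 0.0 11.8667
clock: 12.28
tool_pos: [0.5639, -0.1147, 0.1643]
tcp_rot: [0.736, 0.677, -0.002, -0.003]
contact_force: [0.8, 0.7, -0.7]
finger_gap: 0.0931
gripper_force: 0.0
tool y yaw -4.732188783790228
[[ 0.0825  0.9966 -0.0071]
 [ 0.9966 -0.0825  0.0021]
 [ 0.0015 -0.0072 -1.    ]]
delta tool mm [-1.1453  3.717  66.2632]
[-0.2816  0.46    1.6327  0.0001  1.0563 -0.199 ] [ 0.5639 -0.1147  0.1643] [ 0.8126  0.7352 -0.6787] [-0.0524  0.0225 -0.0289] 0.09306881583131232 0.0 12.2833
```

```bash
python3 -m handwheel '0 0 0 0 0 20 1;0 0 0 0 0 20 1;0 0 0 0 0 20 1;0 0 0 0 0 0 1;0 0 0 0 0 0 1'
python3 -m handwheel '0 0 0 0 0 0 1;0 0 0 0 0 0 1;0 0 0 0 0 0 1;0 0 0 0 0 0 1;0 0 0 0 0 0 1'
python3 st.py 0.567 -0.116 0.098
```

```text
clock: 12.7
tool_pos: [0.5664, -0.1156, 0.1095]
tcp_rot: [0.736, 0.677, -0.0, -0.0]
contact_force: [0.5, -0.5, 0.2]
finger_gap: 0.0929
gripper_force: 0.0
clock: 13.12
tool_pos: [0.5665, -0.1158, 0.1092]
tcp_rot: [0.736, 0.676, 0.0, 0.0]
contact_force: [0.2, 0.0, -0.0]
finger_gap: 0.0928
gripper_force: 0.0
tool y yaw -4.86019606579149
[[ 0.0847  0.9964  0.0007]
 [ 0.9964 -0.0847 -0.0002]
 [-0.0002  0.0007 -1.    ]]
delta tool mm [-0.1177  0.4942 11.1963]
[-0.2822  0.5322  1.6717 -0.      0.937  -0.1974] [ 0.5665 -0.1158  0.1092] [ 0.2203  0.018  -0.0314] [-0.0664  0.0776 -0.0136] 0.09282350128915731 0.0 13.1167
```

Good; descend the last 11 mm and close.

```bash
python3 -m handwheel '0 0 0 0 0.5 11 1;0 0 0 0 0 0 0.2;0 0 0 0 0 0 0.2;0 0 0 0 0 0 0.2;0 0 0 0 0 0 0.2'
python3 -m handwheel '0 0 0 0 0 0 0.2;0 0 0 0 0 0 0.2;0 0 0 0 0 0 0.2;0 0 0 0 0 0 0.2;0 0 0 0 0 0 0.2'
python3 -m handwheel '0 0 0 0 0 0 0.2;0 0 0 0 0 0 0.2;0 0 0 0 0 0 0.2;0 0 0 0 0 0 0.2;0 0 0 0 0 0 0.2'
python3 st.py
```

```text
clock: 13.53
tool_pos: [0.5668, -0.1158, 0.0976]
tcp_rot: [0.736, 0.676, -0.0, -0.0]
contact_force: [0.2, -0.5, 0.3]
finger_gap: 0.071
gripper_force: 0.0
clock: 13.95
tool_pos: [0.5668, -0.1158, 0.0977]
tcp_rot: [0.736, 0.676, 0.0, 0.0]
contact_force: [0.5, 0.1, -0.2]
finger_gap: 0.0377
gripper_force: 0.0
clock: 14.37
tool_pos: [0.5668, -0.1158, 0.0976]
tcp_rot: [0.736, 0.676, 0.0, 0.0]
contact_force: [0.3, 0.3, 0.2]
finger_gap: 0.0333
gripper_force: 30.0
tool y yaw -4.865718838478252
[[ 0.0848  0.9964  0.    ]
 [ 0.9964 -0.0848 -0.    ]
 [-0.      0.     -1.    ]]
[-0.282   0.5493  1.677   0.      0.9153 -0.1971] [ 0.5668 -0.1158  0.0976] [0.3314 0.2721 0.2194] [-0.067   0.0714 -0.0093] 0.033320469163022885 29.99974250793457 14.3667
```

```bash
python3 -m handwheel '0 0 0 0 0 -8 0.2;0 0 0 0 0 -12 0.2;0 0 0 0 0 -15 0.2;0 0 0 0 0 -15 0.2;0 0 0 0 0 -15 0.2'
python3 -m handwheel '0 0 0 0 0 -20 0.2;0 0 0 0 0 -25 0.2;0 0 0 0 0 -25 0.2;0 0 0 0 0 -25 0.2;0 0 0 0 0 -20 0.2'
python3 -m handwheel '0 0 0 0 0 -12 0.2;0 0 0 0 0 -8 0.2;0 0 0 0 0 0 0.2;0 0 0 0 0 0 0.2;0 0 0 0 0 0 0.2'
python3 -m handwheel '-2 0 0 0 0 0 0.2;-4 0 0 0 0 0 0.2;-4 0 0 0 0 0 0.2;-4 0 0 0 0 0 0.2;-4 0 0 0 0 0 0.2'
python3 st.py
```

```text
clock: 14.78
tool_pos: [0.567, -0.1159, 0.1646]
tcp_rot: [0.736, 0.676, 0.0, 0.0]
contact_force: [-0.8, -0.1, -0.0]
finger_gap: 0.0332
gripper_force: 30.0
clock: 15.2
tool_pos: [0.567, -0.1159, 0.2811]
tcp_rot: [0.736, 0.676, 0.001, 0.001]
contact_force: [0.6, 0.4, 0.5]
finger_gap: 0.033
gripper_force: 30.0
clock: 15.62
tool_pos: [0.5664, -0.1157, 0.2968]
tcp_rot: [0.736, 0.676, -0.0, -0.001]
contact_force: [0.9, 0.4, -1.6]
finger_gap: 0.0332
gripper_force: 30.0
clock: 16.03
tool_pos: [0.5665, -0.1158, 0.2968]
tcp_rot: [0.727, 0.668, 0.106, 0.116]
contact_force: [0.3, 0.8, -0.4]
finger_gap: 0.0327
gripper_force: 30.0
tool y yaw -4.8794191389618
[[ 0.085   0.947   0.3097]
 [ 0.9964 -0.0808 -0.0264]
 [ 0.0001  0.3109 -0.9505]]
[-0.3165  0.1817  1.7116  0.0883  0.9419 -0.2723] [ 0.5665 -0.1158  0.2968] [ 0.2893  0.7518 -0.3982] [-0.0212  0.2696 -0.0127] 0.03266051221798341 29.998600780963898 16.0333
```

```bash
python3 -m handwheel '-4 0 0 0 0 0 0.2;-4 0 0 0 0 0 0.2;-4 0 0 0 0 0 0.2;-4 0 0 0 0 0 0.2;-4 0 0 0 0 0 0.2'
python3 -m handwheel '-4 0 0 0 0 0 0.2;-3 0 0 0 0 0 0.2;0 0 0 0 0 0 0.2;0 0 0 0 0 0 0.2;0 0 0 0 0 0 0.2'
python3 -m handwheel '0 0 0 0 0 0 0.2;0 0 0 0 0 0 0.2;0 0 0 0 0 0 0.2;0 0 0 0 0 0 0.2;0 0 0 0 0 0 0.2'
python3 st.py
python3 - <<'E'
from h import *
import cv2
t,s=cams.snapshot("top"),cams.snapshot("side")
c=np.zeros((480,800,3),np.uint8);c[:,:400]=t[:,200:600][:480];c[:,400:]=s[:,200:600]
cv2.imwrite("pics/f.png",c)
E
```

```text
clock: 16.45
tool_pos: [0.5662, -0.116, 0.2969]
tcp_rot: [0.696, 0.639, 0.221, 0.241]
contact_force: [1.2, -0.0, -1.7]
finger_gap: 0.0328
gripper_force: 30.0
clock: 16.87
tool_pos: [0.5671, -0.1159, 0.2977]
tcp_rot: [0.681, 0.625, 0.258, 0.281]
contact_force: [0.9, 0.8, 0.4]
finger_gap: 0.0329
gripper_force: 30.0
clock: 17.28
tool_pos: [0.5669, -0.1158, 0.2977]
tcp_rot: [0.68, 0.625, 0.259, 0.282]
contact_force: [0.3, -0.9, 0.2]
finger_gap: 0.0337
gripper_force: 30.0
tool y yaw -4.8584990583486
[[ 0.0847  0.7046  0.7045]
 [ 0.9964 -0.0599 -0.0599]
 [-0.      0.707  -0.7072]]
[-0.3822  0.043   2.0442  0.6352  0.3568 -0.8179] [ 0.5669 -0.1158  0.2977] [ 0.3083 -0.8935  0.1803] [-0.0381  0.5354 -0.0486] 0.03367625436331258 29.99985694885254 17.2833
```

View pics/f.png

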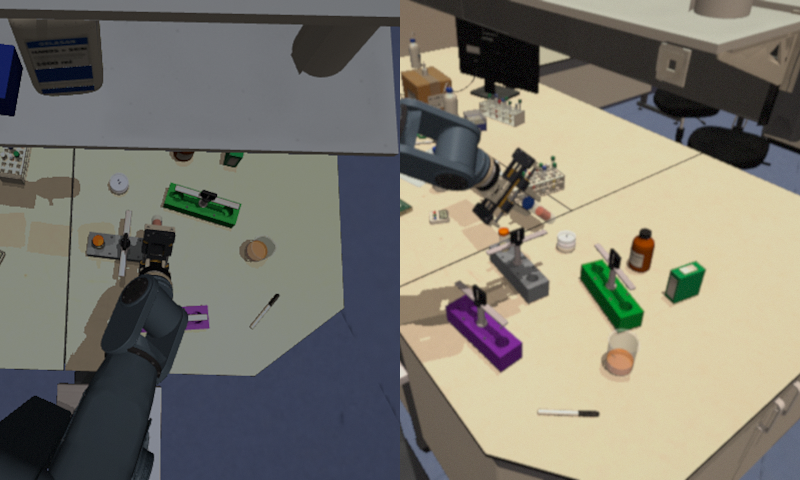

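The side view shows the blue cap at about (328,202) with the pink foot low and forward at about (343,213). The orange tube is still in its well and the bystanders look unmoved. I'll check the tilt against the projected positions.

Run:
```python
from h import *
import cv2
s=telemetry.get_state();z=Ro.from_quat(s["tcp_rot"]).as_matrix()[:,2]
for d in(-.019,.06,.082):print(d,s["tool_pos"]+d*z,proj("side",s["tool_pos"]+d*z))
im=cv2.imread("pics/f.png")[150:240,500:580];cv2.imwrite("pics/fz.png",cv2.resize(im,(640,720))[:600])
```

```text
-0.019 [ 0.55345933 -0.11468245  0.31107123] [328.89580684 202.80226345]
0.06 [ 0.60911393 -0.11941769  0.25520403] [346.95542716 214.70692025]
0.082 [ 0.62461268 -0.12073636  0.23964608] [351.69218437 217.82932638]
```

View pics/fz.png

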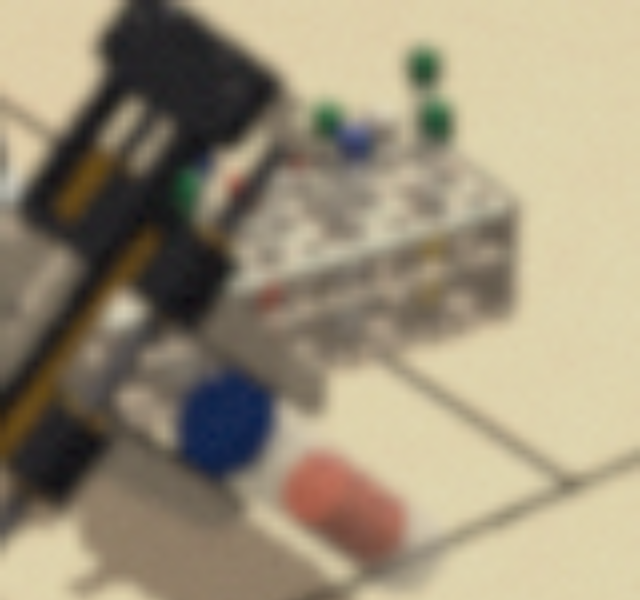

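The cap is at side (328,203). The pink contents lie along the projected axis, ending at about (351,219), so the tube is tilted 45° as commanded with its foot about 24 cm up. I'll hand it in.

```bash
python3 -c "
from bench import ticket;print(ticket.job_done())"
```

```text
the job is handed in; nothing more can be done
None
```

I turned the knob to its stop so the bar stands across the block, then drew the blue-capped tube straight up. The gripper still holds it leaning about 45°, cap end higher, its foot about 24 cm above the bench; the orange tube is still in its well, the other things look unmoved in the last pictures, and the job was handed in at about 17 s.

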